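# Hold a pump's sprung presser arm open for loading

### The job

I want to lay a new tube in this bench pump. First turn its selector knob so that its pointer clicks in at the load mark (the one long raised bar among the round dots); only then swing the sprung presser arm, by its upright post, away from the rollers until it is fully against its stop pin. Hold it there and finish still holding it against the spring, without letting go, and leave the beaker, timer and dish beside the pump where they are.

Things in the scene. Friction and masses are not known exactly. Their poses are not given: they have to be found in the camera images.
- pump: White bench pump, fixed, 170 (x) x 236 (y, -126 to 110) mm, aluminium top panel at z = 60. Origin at the underside; x points to its rear (away from the robot at yaw 0), y to its left, z up. On the panel, mm: roller head at (-20, 25), radius 27, up to z = 75; arm pivot (25, -5); stop pin (60, 32), up to z = 74; selector axis (-20, -85)
- selector_grip (a point): Point on the knob's vertical axis at grip height, 98 mm above the bench, 10 mm below its top. Black disc (42 mm wide, top at 74 mm) with an upright bar grip 42 long x 14 wide x 34 mm tall. The point's x runs along the bar to its pointer end (white line on top, small nose at the disc); z up; turns with the knob
- selector (a joint): rad, 0 to 2.0 between end stops, grows clockwise from above. Spring detents at 0, 0.5, 1.0, 1.5, 2.0; load mark (long bar) at 1.5, dots at the others. The pointer is at (1.0 - value) rad counter-clockwise from the pump's x. Leaving a detent takes about 0.15 N m; within 0.15 rad of one it snaps in when let go. Starts at or between 0 and 1.0
- post_grip (a point): Middle of the graspable part of the arm's upright steel post: 98 mm above the bench, 14 mm below its top. Post round, 12 mm in diameter, at the arm's free end, 85 mm from the pivot axis; the arm's and jaw's tops are 74 and 75 mm above the bench. Moves with the arm
- presser_pivot (a point): Point on the presser arm's vertical pivot axis, at the same height as post_grip (the pivot itself ends 88 mm above the bench). Its y points along the arm to the post, z up; it turns with the arm
- presser (a joint): Presser arm angle, rad: 0 closed on the rollers (where its spring keeps it), 0.85 hard against the stop; grows clockwise seen from above. A torsion spring always drives it back: at the post about 3 N at 0, rising to 8 N at 0.85. It springs shut if let go. In the pump's frame the arm points (0.3 - angle) rad counter-clockwise from the pump's y
- beaker: Empty glass beaker, 54 mm wide, 68 mm tall, upright behind the pump; origin at the centre of its underside. To be left alone
- timer: White digital timer lying on its back, 62 x 62 x 14 mm, behind the pump; origin at the centre of its underside. To be left alone
- petri: Closed petri dish, 57 mm wide, 14 mm tall, at the pump's left; origin at the centre of its underside. To be left alone

How it is judged:
On the way, in this order (a step that is already met when the one before it is completed fails the run):
1. the selector stands at the load mark (1.5 rad, within 0.12) (value of joint selector between 1.38 and 1.62 rad), for 0.3 s.
2. the robot holds the presser arm against its stop (within 0.06 rad) (value of joint presser above 0.79 rad and contact force between any of the fingers, the arm and presser above 3 N), for 0.3 s.
At the end, for the whole second after the job is handed in: Through the last second the robot itself presses on the presser arm (more than 3 N) and keeps it within 0.06 rad of its stop (joint above 0.79 of 0.85 rad), no other object props it, and the selector is within 0.12 rad of the load mark (1.5 rad) (all of step 1 and all of step 2 and contact force between each of beaker, timer, petri and presser below 0.1 N); the arm keeps its last pose, push and grip.
It fails at once if the presser arm is opened (past 0.2 rad) while the selector is off the load mark (by more than 0.25 rad) (value of joint presser above 0.2 rad and (value of joint selector below 1.25 rad or value of joint selector above 1.75 rad)).
It fails at once if the beaker, timer or dish is moved more than 25 mm or the beaker tipped (distance of any of beaker, timer, petri from where it was at the start of the episode above 0.025 m or angle between beaker's own z axis and vertical above 0.4 rad).
It also fails if it takes over 40 s, if anything falls off the work surface, if the arm or the gripper's body presses on something with over 40 N, if the wrist force passes 120 N, or if a joint passes its speed limit or range.

### The arm

A 7-joint arm with a two-finger parallel gripper is mounted at the origin on a cart in front of the work surface, level with it; the furniture and walls round the work are solid. World frame = base frame: x ahead of the robot, y to its left, z up, the work surface at z = 0. Lengths are in m, angles in rad, forces in N, time in s.
With the tool pointing down it reaches from about 0.425 to 0.925 m from the base axis. Payload 6.8 kg.
Tool frame: the origin (TCP) lies on the mounting face of the last link; the fingertips stand 173 mm ahead of it and the grasp point (between the pads) lies 155 mm ahead of it; z points along the fingers, y is the line along which they close (so a half turn about z gives the same grasp; the last joint's range is limited). The gripper opens to 85 mm and grips with 20 to 120 N. Pads are 22 mm wide; open, the fingers measure 114 mm over their backs; the gripper's body (76 mm by 85 mm) begins 54 mm behind the grasp point. The pads swing forward as they close: fully open they stand 13 mm farther back than shut.
Start: joints at [1.119, 0.477, 0.022, 1.555, -0.011, 1.109, -0.083], TCP at [0.228, -0.636, 0.405] pointing down, gripper open.
Joint ranges: [-2.96, 2.96], [-0.34, 2.1], [-1.41, 1.46], [0.24, 2.44], [-1.37, 4.51], [0.17, 1.92], [-2.96, 2.96]. Speed limits (rad/s): [2.39, 2.39, 3.14, 3.14, 3.14, 3.14, 3.14].

### API

Orientations are given as a unit quaternion [w, x, y, z].
In Python, from station import bot gives the robot as it stands. The module is installed in compiled form; this text tells all that it offers.
- The arm moves only by the shell command python3 -m pendant 'ROWS' [FORCE]. ROWS is JSON, a list of rows, each a list of 5 numbers: the finger opening in m, from 0 to 0.0854, then the shift along the tool's x, y, z in m, then the turn about the tool's z in degrees. In form: [[jaw, x, y, z, yaw], ...]. A call has 1 to 12 rows; each row shifts and turns the commanded pose from where the row before left it, along the tool's axes as they then stand; what a row does not reach is not made up. A row lasts 1/12 s, in which the tool goes at most 41.7 mm and 7.16 degrees, less where a joint would pass 70% of its speed; a pose out of reach is approached as far as the arm can. A call with a gripper value outside its range is refused whole. The fingers move at their own pace and stop on an object; FORCE is the grip in N (left out, the last holds). Time passes only in rows, so rows that do not move let the fingers close. It gives the time, the measured TCP pose, the force, the opening and the grip force at its end, in the units of the state.
- bot.get_obs(): the state, without advancing time (a new reading comes with each control period).
- bot.read_camera(name): name is "scene" or "top" or "wrist"; returns (picture, depth): 400x640x3 uint8, blue, green, red; 400x640 float32, m along the optical axis (not along the pixel's ray), 0 where there is no reading.
- bot.camera_model(name): a dict with "intrinsics" (3x3 intrinsics, pixels), "dist_coeffs" ([k1, k2, p1, p2, k3] as OpenCV has them; the pictures are not rectified), "R" (3x3) and "t" (3): a world point X has camera coordinates R X + t. Camera axes: x right, y down, z forward; pixel columns grow to the right and rows downward; lengths in m; the calibration is good to about 2 mm. A picture is of the moment at which its call begins: read the wrist's pose just before it. camera_model takes no time and is no camera call; for the wrist camera it gives the pose at the moment of the call.
- bot.hand_in(): hands the job in; it is judged then, once.
Trained networks look in the newest picture that a camera, given by its name, has taken for a name from the list of things; names that differ only in an ending like _2 or _b are one class to them, and where a whole thing is asked for, a point or a joint stands for the part that bears it (a point fixed in the world has none). Each returns a list of dicts, best first, with "score" (0 to 1); they miss things now and then, are a little off and sometimes report something else, mostly with a low value. They report only what shows in the picture. A call takes as long as a camera call.
- bot.boxes_of(name, camera): "at" ([column, row] in pixels, amid what is visible of it).
- bot.trace(name, camera): "mask" (400x640 bool, what is visible of it) and "at" ([column, row] in pixels, amid what is visible of it).
- bot.pinpoint(name, camera): "at" ([column, row] in pixels: a listed point, or the origin of a listed thing).
The state is a dict: "t": time; "q": joint angles; "joint_vel": joint speeds; "joint_torque": joint torques, N m; "eef_pos": TCP position; "tool_rot": TCP orientation; "contact_force": force on the tool from outside, world axes, zero at the start; "torque": the same for the moment, N m; "gripper_width": opening from 0.0 (shut) to 1.0 (fully open); "grasp_force": force on a finger pad.
Only numpy, scipy, OpenCV 4.12 (cv2) and the standard library are available. Lean on these libraries where they do the work, as an engineer would, in place of code of your own. Each camera call takes 0.05 s, during which the arm holds its last target. There are 200 camera calls.

## Working session

There is one attempt and no reset: what is moved stays moved. The work goes in short steps, Python scripts to look and compute and a shell command to move; the robot and the scene stay as the last step left them, time stands still between calls to the robot, and variables do not carry over. Pictures are saved under pics/ and viewed, at most 10 in all, crops included, and the job is handed in when it is done.

```bash
mkdir -p pics
cat > h.py <<'E'
import numpy as np, cv2
from station import bot
from scipy.spatial.transform import Rotation as Ro
def ray(cam,px):
    m=bot.camera_model(cam);K=np.array(m["intrinsics"]);R=np.array(m["R"]);t=np.array(m["t"])
    u=cv2.undistortPoints(np.array([[px]],float),K,np.array(m["dist_coeffs"]))[0,0]
    return -R.T@t, R.T@np.array([u[0],u[1],1.])
def at_z(cam,px,z):
    c,d=ray(cam,px); return c+d*(z-c[2])/d[2]
def proj(cam,X):
    m=bot.camera_model(cam)
    return cv2.projectPoints(np.array(X,float).reshape(-1,1,3),cv2.Rodrigues(np.array(m["R"]))[0],np.array(m["t"],float),np.array(m["intrinsics"]),np.array(m["dist_coeffs"]))[0][:,0]
def toolR():
    q=bot.get_obs()["tool_rot"]; return Ro.from_quat([q[1],q[2],q[3],q[0]])
E
python3 - <<'E'
from h import *
o=bot.get_obs();print(o["t"],o["eef_pos"],toolR().as_matrix().round(3).tolist(),o["gripper_width"])
H={"pump":0,"selector_grip":.098,"post_grip":.098,"presser_pivot":.098,"beaker":0,"timer":0,"petri":0}
for c in ["top","scene"]:
    p,d=bot.read_camera(c);cv2.imwrite(f"pics/{c}0.png",p)
    for n,z in H.items():
        for r in bot.pinpoint(n,c)[:2]: print(c,n,round(r["score"],2),np.round(r["at"],1),at_z(c,r["at"],z).round(4))
E
```

```text
0.0 [ 0.22744036 -0.63521539  0.40370062] [[0.941, 0.337, -0.001], [0.337, -0.941, 0.002], [-0.0, -0.002, -1.0]] 0.9993298449751424
top pump 0.67 [339.9 240.4] [0.5192 0.1295 0.    ]
top selector_grip 0.94 [381.5 264.5] [0.4692 0.0554 0.098 ]
top post_grip 0.64 [302.6 224.2] [0.5417 0.2001 0.098 ]
top post_grip 0.55 [265.2 208.6] [0.5703 0.2704 0.098 ]
top presser_pivot 0.78 [348.4 223.4] [0.5439 0.1157 0.098 ]
top beaker 0.94 [338.6 164.4] [0.6787 0.1328 0.    ]
top timer 0.67 [388.7 183.3] [0.6388 0.0281 0.    ]
top petri 0.81 [264.6 208.5] [0.584  0.2863 0.    ]
scene pump 0.88 [330.  239.1] [0.5211 0.1287 0.    ]
scene selector_grip 0.91 [370.7 215.5] [0.4708 0.0584 0.098 ]
scene post_grip 0.95 [299.1 206.1] [0.5482 0.1908 0.098 ]
scene presser_pivot 0.62 [336.1 196.6] [0.551  0.1048 0.098 ]
scene beaker 0.83 [309.6 198.7] [0.6714 0.1293 0.    ]
scene timer 0.63 [353.2 196.2] [0.6432 0.0197 0.    ]
scene petri 0.81 [258.2 235.8] [0.5859 0.2831 0.    ]
scene petri 0.29 [371.4 217.5] [0.5551 0.0089 0.    ]
```

Run:
```python
from h import *
p=cv2.imread("pics/top0.png")[140:300,230:430];cv2.imwrite("pics/c1.png",cv2.resize(p,None,fx=4,fy=3.75*4/3.75*0.9375,interpolation=cv2.INTER_CUBIC)[:600])
# fit pump pose via both cameras, points pump/selector/pivot/post
pts={"pump":(0,0,0),"selector_grip":(-.02,-.085,.098),"presser_pivot":(.025,-.005,.098)}
a=.3;pts["post_grip"]=(.025-.085*np.sin(a),-.005+.085*np.cos(a),.098)
from scipy.optimize import least_squares
ob=[]
for c in ["top","scene"]:
    bot.read_camera(c)
    for n in pts:
        r=bot.pinpoint(n,c)
        if r: ob.append((c,n,r[0]["at"]))
def W(v,X): return np.array([v[0],v[1],0])+Ro.from_euler("z",v[2]).apply(X)
def f(v): return np.concatenate([proj(c,[W(v,pts[n])])[0]-a for c,n,a in ob])
s=least_squares(f,[.52,.13,-.35],loss="soft_l1");print(s.x,np.degrees(s.x[2]))
for (c,n,a),e in zip(ob,s.fun.reshape(-1,2)): print(c,n,e.round(1))
for n in pts: print(n,W(s.x,pts[n]).round(4))
```

```text
[ 0.52059811  0.12844182 -0.37379367] -21.41679967451354
top pump [ 2.7 -2.4]
top selector_grip [-0.1 -0.8]
top presser_pivot [-0.4  0.7]
top post_grip [1.6 0.2]
scene pump [1.7 1.2]
scene selector_grip [-1.6  0.4]
scene presser_pivot [0.  1.8]
scene post_grip [-4.9 -0. ]
pump [0.5206 0.1284 0.    ]
selector_grip [0.4709 0.0566 0.098 ]
presser_pivot [0.542  0.1147 0.098 ]
post_grip [0.5483 0.1994 0.098 ]
```

View pics/c1.png

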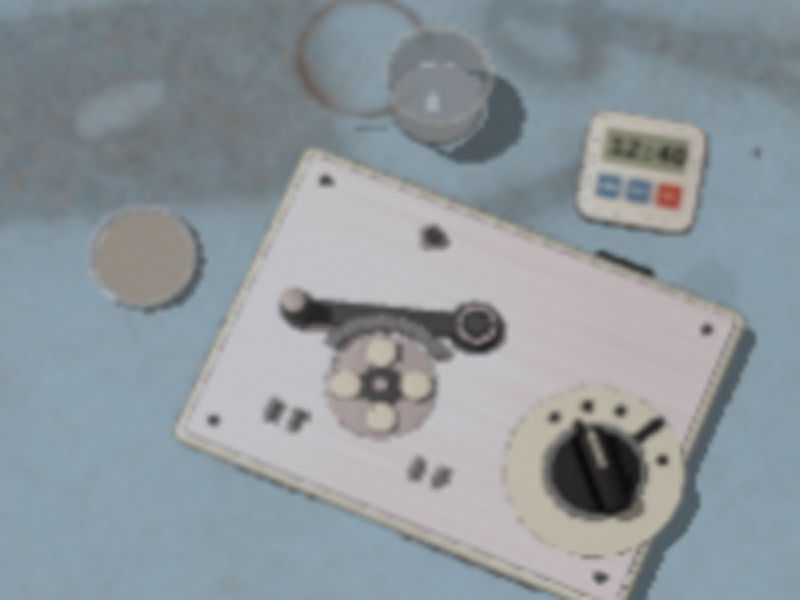

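The crop shows the closed arm (post at 295,302; pivot 478,325), the stop pin at 433,237, and the knob centred near 595,475. Its pointer aims up and slightly left, between the first two dots, so the value is about 0.25. The long bar is at 650,430. This agrees with the fitted pump yaw of about -21°.

```bash
python3 -m pendant '[[0.085,0.028,-0.024,0,0],[0.085,0.028,-0.024,0,0],[0.085,0.028,-0.024,0,0],[0.085,0.028,-0.024,0,0],[0.085,0.028,-0.024,0,0],[0.085,0.028,-0.024,0,0],[0.085,0.028,-0.024,0,0],[0.085,0.028,-0.024,0,0],[0.085,0.028,-0.024,0,0],[0.085,0.028,-0.024,0,0],[0.085,0.028,-0.024,0,0],[0.085,0.028,-0.024,0,0]]' 40
python3 - <<'E'
from h import *
o=bot.get_obs();R=toolR();print(o["eef_pos"],R.as_matrix().round(3).tolist(),o["q"])
print(R.inv().apply(np.array([.471-.0,.0566,.36])-o["eef_pos"]))
E
```

```text
t: 2.3
eef_pos: [0.4473, -0.2495, 0.4051]
tool_rot: [0.0, 0.985, 0.171, 0.0]
contact_force: [0.7, -0.5, 0.3]
gripper_width: 0.997
grasp_force: 0.0
[ 0.44733676 -0.24949344  0.40507849] [[0.942, 0.337, 0.001], [0.337, -0.942, -0.0], [0.0, 0.001, -1.0]] [ 0.55123757  0.21853266 -0.18968993  1.9291713   0.04892937  0.99739654
 -0.88782606]
[ 0.12535703 -0.28026932  0.04494369]
```

```bash
python3 -m pendant '[[0.085,0.0125,-0.028,0.003,0],[0.085,0.0125,-0.028,0.003,0],[0.085,0.0125,-0.028,0.003,0],[0.085,0.0125,-0.028,0.003,0],[0.085,0.0125,-0.028,0.003,0],[0.085,0.0125,-0.028,0.003,0],[0.085,0.0125,-0.028,0.003,0],[0.085,0.0125,-0.028,0.003,0],[0.085,0.0125,-0.028,0.003,0],[0.085,0.0125,-0.028,0.003,0],[0.085,0,0,0,0],[0.085,0,0,0,0]]'
cat > m.py <<'E'
from h import *
import sys
o=bot.get_obs();R=toolR();print(o["t"],o["eef_pos"],R.as_matrix().round(3).tolist(),o["q"].round(2))
p,d=bot.read_camera("wrist");cv2.imwrite(sys.argv[1],p)
for n,z in {"pump":0,"selector_grip":.098,"post_grip":.098,"presser_pivot":.098}.items():
    for r in bot.pinpoint(n,"wrist")[:2]: print(n,round(r["score"],2),np.round(r["at"],1),at_z("wrist",r["at"],z).round(4))
E
python3 m.py pics/w1.png
```

```text
t: 3.3
eef_pos: [0.4701, 0.0564, 0.3748]
tool_rot: [-0.0, 0.985, 0.173, 0.0]
contact_force: [-0.5, -0.4, -0.3]
gripper_width: 0.995
grasp_force: 0.0
3.3 [0.47008728 0.05639034 0.37478611] [[0.94, 0.341, 0.0], [0.341, -0.94, 0.0], [0.0, -0.0, -1.0]] [ 0.12  0.21 -0.41  2.03  0.1   0.92 -1.58]
pump 0.63 [263.1  93. ] [0.5209 0.1237 0.    ]
selector_grip 0.71 [312.  199.5] [0.4666 0.054  0.098 ]
post_grip 0.83 [149.2  12.8] [0.5514 0.1959 0.098 ]
presser_pivot 0.78 [270.6  73.2] [0.5414 0.1097 0.098 ]
```

View pics/w1.png

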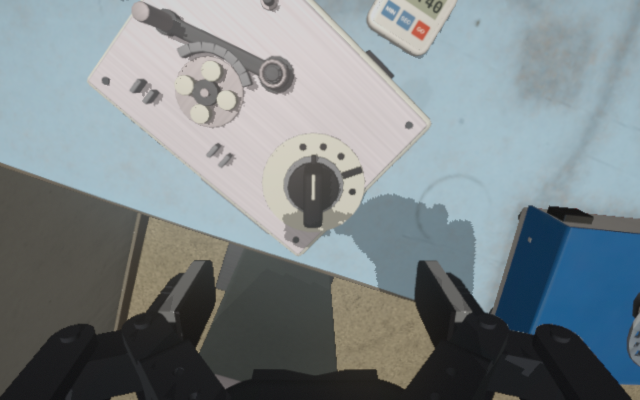

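The wrist view shows the knob at (312,188) with its white line pointing straight up. The bar is therefore already aligned with tool x, across the closing line, and the long bar mark is about 70° clockwise. Next I'll descend and grip.

```bash
python3 -m pendant '[[0.06,0,0,0.03,0],[0.06,0,0,0.03,0],[0.06,0,0,0.03,0],[0.06,0,0,0.031,0],[0.06,0,0,0,0],[0,0,0,0,0],[0,0,0,0,0],[0,0,0,0,0],[0,0,0,0,0],[0,0,0,0,0],[0,0,0,0,0],[0,0,0,0,0]]' 60
python3 -m pendant '[[0,0,0,0,6],[0,0,0,0,6],[0,0,0,0,6],[0,0,0,0,6],[0,0,0,0,6],[0,0,0,0,6]]'
```

```text
t: 4.55
eef_pos: [0.4701, 0.0574, 0.256]
tool_rot: [-0.001, 0.985, 0.172, 0.002]
contact_force: [-5.6, 7.1, 7.5]
gripper_width: 0.153
grasp_force: 60.2
t: 5.05
eef_pos: [0.4702, 0.0564, 0.256]
tool_rot: [-0.001, 0.99, -0.143, 0.001]
contact_force: [-5.3, 5.8, 9.8]
gripper_width: 0.151
grasp_force: 60.3
```

```bash
python3 -m pendant '[[0,0,0,0,6],[0,0,0,0,6],[0,0,0,0,6],[0,0,0,0,6],[0,0,0,0,6],[0,0,0,0,5],[0,0,0,0,0],[0,0,0,0,0]]'
python3 -m pendant '[[0.06,0,0,0,0],[0.06,0,0,0,0],[0.06,0,0,0,0],[0.06,0,0,0,0],[0.06,0,0,-0.03,0],[0.06,0,0,-0.03,0],[0.06,0,0,-0.03,0],[0.06,0,0,-0.03,0],[0.06,0,0,0,0]]'
python3 m.py pics/w2.png
```

```text
t: 5.72
eef_pos: [0.4698, 0.0556, 0.256]
tool_rot: [-0.001, 0.902, -0.433, -0.0]
contact_force: [-7.4, 2.2, 13.0]
gripper_width: 0.153
grasp_force: 60.9
t: 6.47
eef_pos: [0.472, 0.0548, 0.3793]
tool_rot: [-0.003, 0.901, -0.433, 0.004]
contact_force: [1.2, -0.6, -0.4]
gripper_width: 0.701
grasp_force: 0.0
6.4667 [0.471953   0.05483408 0.37929344] [[0.625, -0.781, 0.01], [-0.781, -0.625, 0.002], [0.004, -0.009, -1.0]] [-0.18  0.18 -0.08  2.05  0.02  0.91 -2.73]
pump 0.88 [239.2 193.7] [0.5147 0.1262 0.    ]
selector_grip 0.59 [316.1 206.6] [0.4641 0.0603 0.098 ]
post_grip 0.98 [137.3 268.4] [0.5423 0.1902 0.098 ]
presser_pivot 0.65 [197.6 200.4] [0.5349 0.1109 0.098 ]
```

View pics/w2.png

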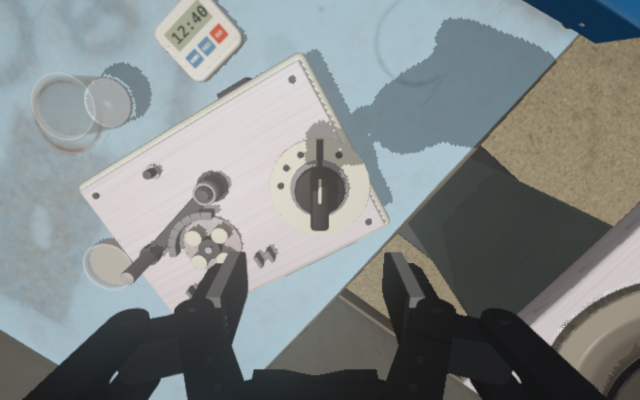

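The wrist view shows the knob at (320,185) with its pointer tip at (320,140), covering the fourth mark, which is the long bar. The dots at 280,185, 283,168 and 300,155 come before it and 338,155 after, so the selector is at load. Next I'll turn the tool along the arm and move above the post.

```bash
python3 -m pendant '[[0.06,0,0,0,-7],[0.06,0,0,0,-7],[0.06,0,0,0,-7],[0.06,0,0,0,-7],[0.06,0,0,0,-7],[0.06,0,0,0,-7],[0.06,0,0,0,-7],[0.06,0,0,0,-7],[0.06,0,0,0,-7],[0.06,0,0,0,-7],[0.06,0,0,0,-7],[0.06,0,0,0,-7]]'
python3 -m pendant '[[0.06,0,0,0,-7],[0.06,0,0,0,-7],[0.06,0,0,0,-7],[0.06,0,0,0,-7],[0.06,0,0,0,-7],[0.06,0,0,0,-7],[0.06,0,0,0,-7],[0.06,0.038,0.016,0,-3],[0.06,0.038,0.016,0,0],[0.06,0.037,0.016,0,0],[0.06,0.037,0.016,0,0],[0.06,0,0,0,0]]'
python3 -m pendant '[[0.06,0,0,0,0],[0.06,0,0,0,0]]'
python3 m.py pics/w3.png
```

```text
t: 7.72
eef_pos: [0.4697, 0.0545, 0.3722]
tool_rot: [-0.0, 0.959, 0.284, -0.001]
contact_force: [-0.0, -0.7, 0.7]
gripper_width: 0.704
grasp_force: 0.0
t: 8.72
eef_pos: [0.5508, 0.2046, 0.3723]
tool_rot: [-0.002, 0.736, 0.676, 0.002]
contact_force: [-0.3, 0.9, 0.8]
gripper_width: 0.704
grasp_force: 0.0
t: 8.88
eef_pos: [0.5492, 0.1966, 0.3719]
tool_rot: [-0.001, 0.739, 0.674, -0.002]
contact_force: [-0.0, -0.3, -0.2]
gripper_width: 0.704
grasp_force: 0.0
8.8833 [0.54922217 0.19663589 0.37192021] [[0.092, 0.996, -0.003], [0.996, -0.092, -0.001], [-0.002, -0.003, -1.0]] [-0.13  0.39 -0.41  1.79  0.18  1.   -0.7 ]
pump 0.78 [294.1 234.5] [0.52   0.1232 0.    ]
selector_grip 0.9 [234.6 357.6] [0.4652 0.0535 0.098 ]
post_grip 0.58 [313.1 192.9] [0.5485 0.1975 0.098 ]
presser_pivot 0.68 [312.8 295.8] [0.54   0.1104 0.098 ]
```

View pics/w3.png

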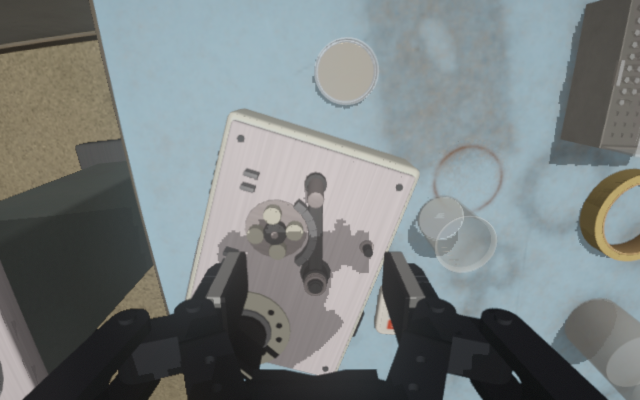

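The wrist view shows the arm upright in the picture, with its post at (315,190), pivot at (315,285) and stop pin at (367,250). The post network point (0.5485, 0.1975) lies under the TCP, so I'll descend and grip.

```bash
python3 -m pendant '[[0.06,0,0,0.029,0],[0.06,0,0,0.029,0],[0.06,0,0,0.029,0],[0.06,0,0,0.029,0],[0.06,0,0,0,0],[0,0,0,0,0],[0,0,0,0,0],[0,0,0,0,0],[0,0,0,0,0],[0,0,0,0,0],[0,0,0,0,0],[0,0,0,0,0]]' 60
python3 - <<'E'
from h import *
o=bot.get_obs();print(o["eef_pos"],toolR().as_matrix().round(3).tolist(),o["gripper_width"],o["torque"])
p,d=bot.read_camera("scene");cv2.imwrite("pics/s1.png",cv2.resize(p[140:290,220:420],None,fx=4,fy=4,interpolation=cv2.INTER_CUBIC))
E
```

```text
t: 10.13
eef_pos: [0.5499, 0.1975, 0.2598]
tool_rot: [0.0, 0.739, 0.674, 0.001]
contact_force: [-2.5, -0.4, 7.0]
gripper_width: 0.121
grasp_force: 58.5
[0.54989138 0.19747968 0.25977873] [[0.092, 0.996, 0.002], [0.996, -0.092, 0.001], [0.001, 0.002, -1.0]] 0.12075843531087016 [-0.11913033  0.55187032  0.08412728]
```

View pics/s1.png

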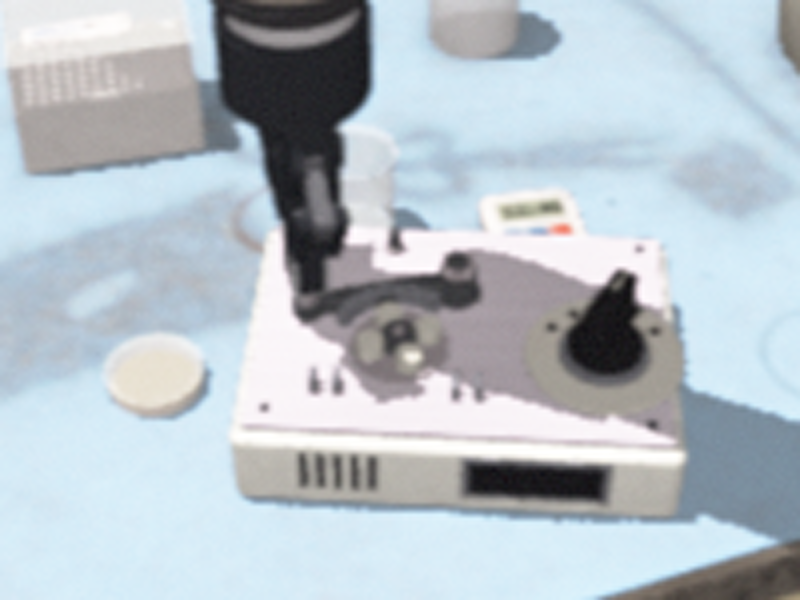

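The scene view shows the fingers closed round the post at (305,300). The knob pointer is aimed back-right with one dot (655,330) beyond it, which is the load mark. I'll swing halfway along the arc and then check forces.

```bash
python3 -m pendant '[[0,-0.0002,0.006,0,4],[0,-0.0002,0.006,0,4],[0,-0.0002,0.006,0,4],[0,-0.0002,0.006,0,4],[0,-0.0002,0.006,0,4],[0,-0.0002,0.006,0,4],[0,0,0,0,0],[0,0,0,0,0]]' 80
python3 - <<'E'
from h import *
o=bot.get_obs();R=toolR();print("force in tool",R.inv().apply(o["contact_force"]).round(1))
E
```

```text
t: 10.85
eef_pos: [0.5835, 0.1867, 0.2598]
tool_rot: [0.0, 0.863, 0.505, 0.0]
contact_force: [-6.3, -1.6, 9.9]
gripper_width: 0.106
grasp_force: 78.4
force in tool [-4.5 -4.8 -9.9]
```

```bash
python3 -m pendant '[[0,-0.0002,0.006,0,4],[0,-0.0002,0.006,0,4],[0,-0.0002,0.006,0,4],[0,-0.0002,0.006,0,4],[0,-0.0002,0.006,0,4],[0,-0.0002,0.006,0,4],[0,0,0,0,0],[0,0,0,0,0]]'
python3 - <<'E'
from h import *
o=bot.get_obs();R=toolR();print("force in tool",R.inv().apply(o["contact_force"]).round(1))
E
```

```text
t: 11.52
eef_pos: [0.6093, 0.1639, 0.2597]
tool_rot: [-0.001, 0.949, 0.315, -0.001]
contact_force: [-10.7, 0.1, 13.0]
gripper_width: 0.11
grasp_force: 78.9
force in tool [ -8.5  -6.5 -13. ]
```

```bash
python3 -m pendant '[[0,0,0.002,0,1],[0,0,0.002,0,0],[0,0,0.001,0,0],[0,0,0,0,0],[0,0,0,0,0],[0,0,0,0,0]]'
python3 - <<'E'
from h import *
o=bot.get_obs();R=toolR();print("force in tool",R.inv().apply(o["contact_force"]).round(1))
d=o["eef_pos"]-np.array([.5499,.1975,.26]);print(2*np.arcsin(np.hypot(*d[:2])/.17))
p,_=bot.read_camera("top");cv2.imwrite("pics/t2.png",cv2.resize(p[140:290,230:430],None,fx=4,fy=4,interpolation=cv2.INTER_CUBIC))
E
```

```text
t: 12.02
eef_pos: [0.6105, 0.1626, 0.2596]
tool_rot: [-0.002, 0.951, 0.308, -0.002]
contact_force: [-15.6, 5.1, 15.0]
gripper_width: 0.111
grasp_force: 79.3
force in tool [ -9.7 -13.4 -14.9]
0.847698600147831
```

View pics/t2.png

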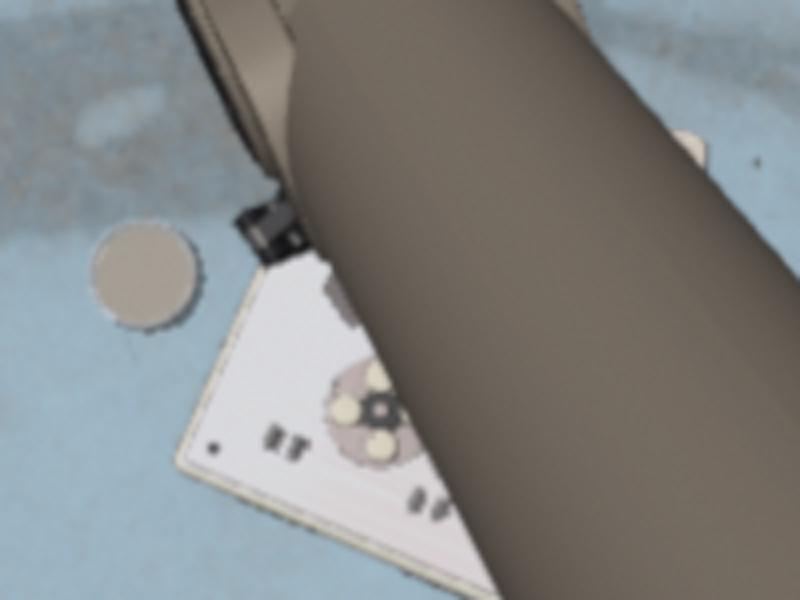

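The arm link hides the pump head in the top view: only the rollers near (380,410) and the dish, unmoved, at (145,270) show. The measured evidence puts the presser on its stop: a swing of about 0.848 rad, and tangential force up to 13 N against the spring's 8 N. I'll hand in now.

```bash
python3 -c "
from h import *
print(bot.hand_in()); o=bot.get_obs(); print(o['eef_pos'],o['grasp_force'])"
```

```text
the job is handed in; nothing more can be done
None
the job is handed in; nothing more can be done
```

The job is handed in, with no verdict returned: the selector is at the load mark, and the gripper is still holding the presser arm, measured at about 0.85 rad and pushing past the spring's force against its stop; I didn't touch the beaker, timer or dish.

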